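# Clip a fresh pad of bread tickets onto the bakery's clipboard

### The job

Load the small pad of bread tickets into the clipboard: hold the clip's thumb tab down with one fingertip and, while it is held, push the pad under the open jaw with the other until it sits squarely home against the clip's two stops, then let go so that the jaw closes on the pad. Only press and push: do not pick up or tip the pad, and leave the other things on the table where they are.

Things in the scene. Friction and masses are not known exactly. Their poses are not given: they have to be found in the camera images.
- clipboard: Small tan-brown hardboard clipboard, 150 mm (its x) by 112 mm (its y) by 6 mm thick, lying flat, weighted so that it does not move. Origin: centre of its underside; its top face is at z = 6 mm. Its +x points to the end with the steel lever clip, which is symmetric about y = 0, 60 mm wide and 26 mm tall above the board.
- hinge (a point): Clip's hinge axis at mid width: along the clipboard's y, at clipboard x = 35 mm, 12 mm above the board. Barrel 6 mm in diameter; lugs at y = +-27 mm, 15 mm tall. Axes as the clipboard's.
- stops (a point): Point on the board midway between the two stops (upright steel tabs 10 mm tall, at y = +-16 mm), in the plane of their front faces, clipboard x = 30 mm. The pad's bound edge touches them when fully home. Axes as the clipboard's.
- jaw (a point): Middle of the lower side of the jaw's rolled edge, 60 mm wide along y; moves with the clip. Closed it touches the board, 13 mm to -x of the hinge; its front face is then 14.5 mm to -x of the hinge. Lifting, it first swings forward: its front reaches 18 mm to -x of the hinge, so it can nudge back a pad that lies close.
- clip (a joint): Angle of the spring clip (rad): 0 = jaw closed on the bare board, grows as the thumb tab is pressed down and the jaw lifts, 0.85 = tab on its end stop, jaw 13.7 mm open. The jaw clears the 9 mm pad only above 0.60; let go on the pad it rests at about 0.56. It springs shut when released. Pressing the tab's middle takes about 4 N at first, 10 N fully down (15 N nearer the hinge).
- tab (a point): Middle of the clip's thumb tab (moves with it): a steel plate 42 mm wide (y), 17 mm long, to +x of the hinge. At rest it slopes up and away from the hinge at 45 degrees, its middle 18 mm to +x of the hinge and 21 mm above the board. Fully pressed it lies nearly level, from 9 to 26 mm to +x of the hinge, its upper face 4.5 mm above the board.
- ticket_pad: Pad of bread tickets: flat stiff block of cream paper, 32 mm (its x) by 80 mm (its y) by 9 mm thick, 22 g, loose on the clipboard. Origin: centre of its underside. Its +x edge is the dark bound edge that goes under the jaw to the stops; the plain edge, 16 mm to -x of its origin, is the one to push. Starts 4 to 36 mm short of the closed jaw, slightly crooked. Home, its origin is at clipboard x = 14 mm.
- pen: White pen with a blue cap, 132 mm long, 10 mm thick, lying beside the clipboard. Origin: centre of its underside.
- stamp: Rubber stamp standing beside the clipboard, black base 26 x 44 mm, turned wooden handle, 70 mm tall. Origin: centre of its underside.
- receipt_book: Receipt book with mauve cover, 105 x 74 x 12 mm, lying beside the clipboard (larger than the ticket pad and not on the clipboard). Origin: centre of its underside.
- tea_glass: Small tea glass, 54 mm across the rim, 78 mm tall, beside the clipboard. Origin: centre of its underside.
- tape: Roll of brown tape lying flat, 60 mm across, 18 mm tall. Origin: centre of its underside.
- water: Clear water bottle with blue cap, 62 mm across, 210 mm tall, at the right of the table. Origin: centre of its underside.
- tin: Yellow tin, 74 mm across, 110 mm tall, at the left of the table. Origin: centre of its underside.
- dough_scraper: Dough scraper lying flat, steel blade with wooden handle, 93 x 128 x 20 mm, at the left of the table. Origin: underside of its blade's centre.
Mind the look-alikes: they are no part of the job. What is meant by the clipboard is not pink, red or yellow, and is the smaller of those in its own colour.

How it is judged:
By the outcome, as a careful person would: the job done as asked, in the order asked, and still so for the second after the job is handed in, with the robot touching nothing.
It also fails if it takes over 67 s, if anything falls off the work surface, if the arm or the gripper's body presses on something with over 40 N, if the wrist force passes 120 N, or if a joint passes its speed limit or range.

### The arm

A 6-joint arm with a two-finger parallel gripper is mounted at the origin on the work surface. World frame = base frame: x ahead of the robot, y to its left, z up, the work surface at z = 0. Lengths are in m, angles in rad, forces in N, time in s.
With the tool pointing down it reaches from about 0.225 to 0.875 m from the base axis. Payload 3.4 kg.
Tool frame: the origin (TCP) lies where the fingers leave the gripper's body, on its centre line; the fingertips stand 73 mm ahead of it and the grasp point (between the pads) lies 54 mm ahead of it; x points along the fingers, y is the direction in which the jaws open and shut, and the axes are right-handed (so a half turn about x gives the same grasp; the last joint's range is limited). The gripper opens to 85 mm and grips with 20 to 120 N. Pads are 22 mm wide; open, the fingers measure 114 mm over their backs; the gripper's body (76 mm by 85 mm) begins 54 mm behind the grasp point. The pads swing forward as they close: fully open they stand 13 mm farther back than shut.
Start: joints at [-1.343, 0.276, 1.505, -0, 1.361, -0.121], TCP at [0.197, -0.54, 0.304] pointing down, gripper open.
Joint ranges: [-2.89, 2.89], [-0.75, 2.08], [0.22, 2.7], [-1.18, 4.32], [0.11, 2.71], [-2.7, 2.7]. Speed limits (rad/s): [2.57, 2.57, 3.14, 3.14, 3.14, 3.14].

### API

Orientations are given as a unit quaternion [w, x, y, z].
In Python, from rig import manip gives the robot as it stands.
- The arm moves only by the tool play_rows, never from a script. Its argument "steps" is a list of rows, each a list of 5 numbers: the closure, from 0 (fully open) to 1 (shut), then the shift along the tool's x, y, z as a fraction of full scale, then the turn about the tool's x as a fraction of full scale. In form: [[grip, tx, ty, tz, twist], ...]. A call has 1 to 20 rows; each row shifts and turns the commanded pose from where the row before left it, along the tool's axes as they then stand; what a row does not reach is not made up. Full scale, the value 1, is 0.03 m for a shift and 6 degrees for a turn. A row lasts 1/10 s, in which the tool goes at most 50 mm and 8.59 degrees, less where a joint would pass 70% of its speed; a pose out of reach is approached as far as the arm can. A call with a number of a shift or a turn outside -1 to 1 is refused whole. A call with a gripper value outside its range is refused whole. The fingers move at their own pace and stop on an object; "newtons" is the grip in N (left out, the last holds). Time passes only in rows, so rows that do not move let the fingers close. It gives the time, the measured TCP pose, the force and the opening at its end, in the units of the state.
- manip.get_state(): the state, without advancing time (a new reading comes with each control period).
- manip.get_image(name): name is "scene" or "top" or "wrist"; returns (picture, depth): 400x640x3 uint8, red, green, blue; 400x640 float32, m along the optical axis (not along the pixel's ray), 0 where there is no reading.
- manip.camera_model(name): a dict with "mtx" (3x3 intrinsics, pixels), "R" (3x3) and "t" (3): a world point X has camera coordinates R X + t. Camera axes: x right, y down, z forward; pixel columns grow to the right and rows downward; lengths in m; the calibration is good to about 2 mm. A picture is of the moment at which its call begins: read the wrist's pose just before it. camera_model takes no time and is no camera call; for the wrist camera it gives the pose at the moment of the call.
- manip.sign_off(): hands the job in, once; it reports no verdict.
Trained networks look in the newest picture that a camera, given by its name, has taken for a name from the list of things; names that differ only in an ending like _2 or _b are one class to them, and where a whole thing is asked for, a point or a joint stands for the part that bears it (a point fixed in the world has none). Each returns a list of dicts, best first, with "conf" (0 to 1); they miss things now and then, are a little off and sometimes report something else, mostly with a low value. They report only what shows in the picture. A call takes as long as a camera call. They do not tell look-alikes from the thing itself.
- manip.regions_of(camera, query): "mask" (400x640 bool, what is visible of it).
- manip.mark_of(camera, query): "location" ([x, y, z] in m, in the coordinates of the camera as it stood for that picture, good to about 4 mm: a listed point, or the origin of a listed thing).
The state is a dict: "clock": time; "qpos": joint angles; "qd": joint speeds; "effort": joint torques, N m; "position": TCP position; "ee_rot": TCP orientation; "contact_force": force on the tool from outside, world axes, zero at the start; "moment": the same for the moment, N m; "width": finger opening in m.
Only numpy, scipy, OpenCV 4.12 (cv2) and the standard library are available. Lean on these libraries where they do the work, as an engineer would, in place of code of your own. Each camera call takes 0.05 s, during which the arm holds its last target.

## Working session

There is one attempt and no reset: what is moved stays moved. The work goes in short steps, Python scripts to look and compute and a tool call to move; the robot and the scene stay as the last step left them, time stands still between calls to the robot, and variables do not carry over. Pictures are saved under pics/ and viewed, and the job is handed in when it is done.

Besides the shell and the picture viewer there is one more tool, called after "Call:" in YAML: its name, and indented under it one key for each argument. play_rows: Moves the arm, as the interface text tells. Its arguments: {"type":"object","properties":{"steps":{"type":"array","items":{"type":"array","items":{"type":"number"}}},"newtons":{"type":"number"}},"required":["steps"]}

```bash
mkdir -p pics; ls; python3 - <<'E'
from rig import manip
import cv2
s=manip.get_state();print(s)
for n in ["top","scene"]:
    p,d=manip.get_image(n); cv2.imwrite(f"pics/{n}0.png",p[:,:,::-1]); m=manip.camera_model(n); print(n,m)
E
```

```text
pics
{'clock': 0.0, 'qpos': array([-1.34297797e+00,  2.76580276e-01,  1.50614868e+00,  2.00240060e-05,
        1.36069405e+00, -1.21004052e-01]), 'qd': array([ 0.00051653, -0.00322756,  0.00092186,  0.00140765, -0.00091292,
        0.00035478]), 'effort': array([-1.97023346e-04, -4.16765535e+01, -2.45805377e+01, -2.19660228e-04,
        1.11257663e-02,  9.96276214e-06]), 'position': array([ 0.19643646, -0.53997608,  0.30304179]), 'ee_rot': array([-0.12205495, -0.69635151, -0.1233481 ,  0.69640678]), 'contact_force': array([-0.11354914, -0.47189703, -1.06829936]), 'moment': array([-0.00705028,  0.0103714 , -0.01462379]), 'width': 0.08547511924432113}
top {'mtx': array([[473.88356153,   0.        , 314.09114542],
       [  0.        , 473.88356153, 194.87804998],
       [  0.        ,   0.        ,   1.        ]]), 'R': array([[ 0.01713799, -0.9998287 ,  0.00698952],
       [-0.99657383, -0.01764707, -0.08080332],
       [ 0.08091282, -0.00558076, -0.99670556]]), 't': array([-0.04121598,  0.47805633,  1.33427991])}
scene {'mtx': array([[456.8982829 ,   0.        , 324.61319639],
       [  0.        , 456.8982829 , 194.2119835 ],
       [  0.        ,   0.        ,   1.        ]]), 'R': array([[-0.57244399,  0.81993728,  0.00327564],
       [ 0.55598695,  0.39109558, -0.73343218],
       [-0.60264948, -0.41802763, -0.67975474]]), 't': array([ 0.32256389, -0.22348923,  1.83221831])}
```

View pics/top0.png

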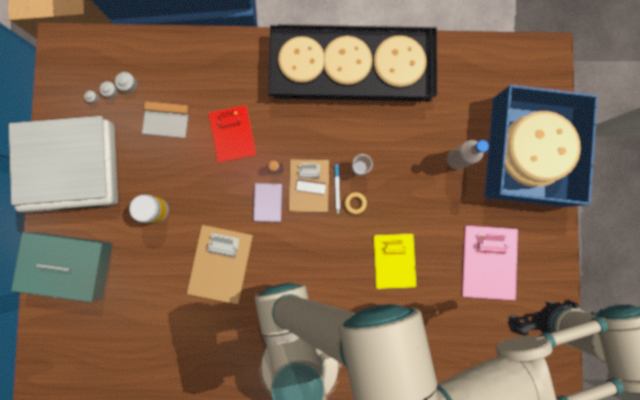

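View pics/scene0.png

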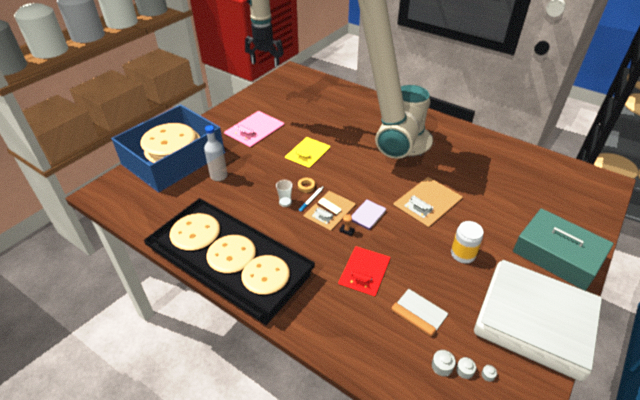

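The target is the small tan clipboard at top-view pixel (309,185). Its clip faces away from the robot at (309,170) and the white pad sits at (311,187). The pen (337,190), glass, mauve book and stamp surround it. The larger tan board at (220,262) is the look-alike.

```bash
cat > h.py <<'E'
from rig import manip
import numpy as np, cv2
from scipy.spatial.transform import Rotation as Ro
def w_of(m,c): return m['R'].T@(np.asarray(c)-m['t'])
def px_w(m,u,v,z):
    K=m['mtx']; r=m['R'].T@np.array([(u-K[0,2])/K[0,0],(v-K[1,2])/K[1,1],1]); o=-m['R'].T@m['t']
    return o+r*(z-o[2])/r[2]
def proj(m,X):
    c=m['R']@np.asarray(X)+m['t']; p=m['mtx']@c; return p[:2]/p[2]
def rot(q): return Ro.from_quat([q[1],q[2],q[3],q[0]]).as_matrix()
E
python3 - <<'E'
from h import *
m=manip.camera_model("top"); manip.get_image("top")
for q in ["clipboard","ticket_pad","hinge","stops","tab","pen","stamp","tea_glass","receipt_book"]:
    for r in manip.mark_of("top",q)[:4]: print(q,round(r['conf'],2),w_of(m,r['location']).round(4), proj(m,w_of(m,r['location'])).round(0))
s=manip.get_state(); print(rot(s['ee_rot']).round(3))
w=manip.camera_model("wrist"); print(w, -w['R'].T@w['t'])
E
```

```text
clipboard 0.92 [ 0.2956 -0.2678 -0.0007] [395. 260.]
clipboard 0.72 [ 0.5067 -0.0118 -0.0011] [307. 186.]
clipboard 0.63 [ 0.293  -0.5384  0.0058] [490. 263.]
clipboard 0.61 [0.6615 0.2118 0.0018] [231. 132.]
ticket_pad 0.77 [ 0.5041 -0.0246  0.0097] [311. 186.]
ticket_pad 0.22 [ 0.5428 -0.0175  0.0182] [309. 173.]
hinge 0.82 [ 0.3318 -0.2679  0.0201] [396. 248.]
hinge 0.78 [ 0.5419 -0.0183  0.0205] [309. 173.]
hinge 0.69 [ 0.3456 -0.5435  0.0271] [494. 245.]
hinge 0.63 [0.6879 0.2184 0.0169] [229. 121.]
stops 0.93 [ 0.3344 -0.5401  0.0098] [491. 249.]
stops 0.89 [ 0.326  -0.2685  0.0034] [395. 250.]
stops 0.88 [ 0.5382 -0.0169  0.0059] [309. 175.]
stops 0.81 [0.6859 0.2157 0.0023] [230. 123.]
tab 0.72 [ 0.5622 -0.0188  0.0272] [310. 165.]
tab 0.68 [0.7117 0.2213 0.0269] [227. 112.]
tab 0.65 [ 0.3421 -0.2652  0.029 ] [396. 244.]
tab 0.63 [ 0.3643 -0.5417  0.0342] [494. 238.]
pen 0.57 [ 0.4981 -0.0978 -0.0034] [336. 189.]
pen 0.57 [ 5.098e-01 -1.210e-02  3.000e-04] [307. 185.]
pen 0.35 [ 0.5307 -0.0186  0.0054] [309. 177.]
stamp 0.49 [ 0.5553  0.0805 -0.0027] [276. 169.]
tea_glass 0.82 [ 0.5634 -0.161   0.0028] [359. 167.]
receipt_book 0.72 [ 5.671e-01 -1.617e-01  4.000e-04] [359. 166.]
receipt_book 0.56 [0.4575 0.1001 0.0025] [268. 202.]
[[ 0.     0.342 -0.94 ]
 [-0.    -0.94  -0.342]
 [-1.     0.     0.   ]]
{'mtx': array([[276.94564038,   0.        , 316.05136299],
       [  0.        , 276.94564038, 194.61935672],
       [  0.        ,   0.        ,   1.        ]]), 'R': array([[ 3.41498164e-01, -9.39882441e-01, -3.07642197e-05],
       [-9.01590219e-01, -3.27594263e-01,  2.82519162e-01],
       [-2.65544878e-01, -9.64520382e-02, -9.59261655e-01]]), 't': array([-0.57526277, -0.0371046 ,  0.37921354])} [ 0.26369625 -0.51625872  0.37423007]
```

Call:
play_rows:
  steps:
    - [0,0,0,0,-1]
    - [0,0,0,0,-1]
    - [0,0,0,0,-1]
    - [0,0,0,0,-1]
    - [0,0,0,0,-1]
    - [0,0,0,0,-1]
    - [0,0,0,0,-1]
    - [0,0,0,0,-1]
    - [0,0,0,0,-1]
    - [0,0,0,0,-1]
    - [0,0,0,0,-1]
    - [0,0,0,0,-0.67]

```text
clock: 1.8
position: [0.1965, -0.5404, 0.304]
ee_rot: [0.501, 0.499, 0.501, -0.499]
contact_force: [-0.5, 0.1, -0.6]
width: 0.0854
```

Call:
play_rows:
  steps:
    - [0,0,0.6,-0.9,0]
    - [0,0,0.6,-0.9,0]
    - [0,0,0.6,-0.9,0]
    - [0,0,0.6,-0.9,0]
    - [0,0,0.6,-0.9,0]
    - [0,0,0.6,-0.9,0]
    - [0,0,0.6,-0.9,0]
    - [0,0,0.6,-0.9,0]
    - [0,0,0.6,-0.9,0]
    - [0,0,0.6,-0.9,0]
    - [0,0,0.6,-0.9,0]
    - [0,0,0.6,-0.9,0]
    - [0,0,0.6,-0.9,0]
    - [0,0,0.6,-0.9,0]
    - [0,0,0.6,-0.9,0]
    - [0,0,0.6,-0.9,0]
    - [0,0,0.6,-0.9,0]
    - [0,0,0.6,-0.9,0]
    - [0,0,0,-0.5,0]
    - [0,0,0,0,0]

```text
clock: 3.8
position: [0.52, -0.0378, 0.3037]
ee_rot: [0.5, 0.499, 0.501, -0.5]
contact_force: [0.7, 0.2, -0.1]
width: 0.0852
```

Call:
play_rows:
  steps:
    - [0,0.9,0,0,0]
    - [0,0.9,0,0,0]
    - [0,0.5,0,0,0]
    - [0,0,0,0,0]
    - [0,0,0,0,0]

```text
clock: 4.3
position: [0.5201, -0.0404, 0.2353]
ee_rot: [-0.5, -0.5, -0.5, 0.5]
contact_force: [-0.5, -0.0, 1.0]
width: 0.0856
```

```bash
python3 - <<'E'
from h import *
m=manip.camera_model("wrist"); p,d=manip.get_image("wrist"); cv2.imwrite("pics/w1.png",p[:,:,::-1]); np.savez("w1.npz",p=p,d=d,**m)
for q in ["clipboard","ticket_pad","hinge","stops","jaw","tab"]:
    for r in manip.mark_of("wrist",q)[:2]: print(q,round(r['conf'],2),w_of(m,r['location']).round(4), proj(m,w_of(m,r['location'])).round(0))
print(manip.get_state()['position'])
E
```

```text
clipboard 0.98 [ 0.2908 -0.2681  0.0007] [148. 342.]
ticket_pad 0.88 [ 0.5034 -0.0262  0.003 ] [301. 167.]
hinge 0.74 [ 0.5453 -0.0191  0.0155] [340. 162.]
hinge 0.58 [ 0.3288 -0.267   0.0198] [169. 353.]
stops 0.87 [ 0.5386 -0.0173  0.0067] [333. 159.]
stops 0.62 [ 0.3238 -0.2651  0.0071] [170. 344.]
jaw 0.97 [ 0.5319 -0.0224  0.0046] [327. 164.]
tab 0.68 [ 0.5621 -0.0184  0.0288] [358. 164.]
tab 0.57 [ 0.3508 -0.2608  0.0263] [183. 354.]
[ 0.5207265  -0.03948775  0.23558122]
```

View pics/w1.png

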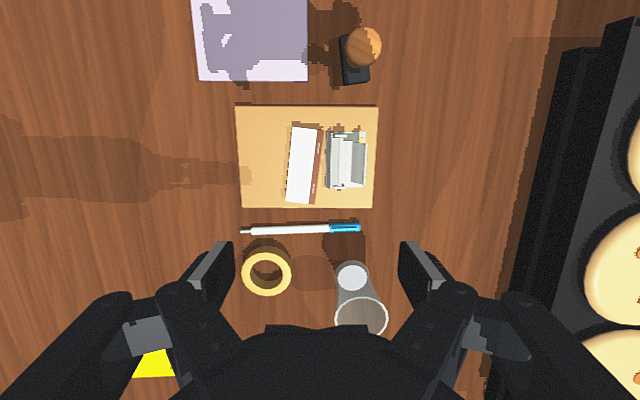

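The wrist view shows the small board with corners at about (235,107), (378,107), (373,208) and (242,208). The clip is at (347,160). The pad is at (305,165), slightly crooked, with its brown bound edge facing the clip.

```bash
cat > fit.py <<'E'
from h import *
def quad(mask,m,z,name):
    cs,_=cv2.findContours(mask.astype(np.uint8),cv2.RETR_EXTERNAL,cv2.CHAIN_APPROX_NONE)
    c=max(cs,key=cv2.contourArea)[:,0,:].astype(float)
    W=np.array([px_w(m,u,v,z)[:2] for u,v in c])
    (cx,cy),(a,b),th=cv2.minAreaRect((W*1000).astype(np.float32))
    print(name,"centre",round(cx,1),round(cy,1),"size",round(a,1),round(b,1),"ang",round(th,2))
    return W
E
cat > look.py <<'E'
import sys
from fit import *
n=sys.argv[1]
m=manip.camera_model("wrist"); p,d=manip.get_image("wrist"); cv2.imwrite(f"pics/{n}.png",p[:,:,::-1]); np.savez(n+".npz",p=p,d=d,**m)
cv2.imwrite(f"pics/{n}z.png",cv2.resize(p[80:240,200:420,::-1],None,fx=3.6,fy=3.6,interpolation=cv2.INTER_CUBIC))
for q,z in [("clipboard",.006),("ticket_pad",.015)]:
    for r in manip.regions_of("wrist",q)[:2]:
        W=quad(r['mask'],m,z,q+" %.2f"%r['conf'])
E
python3 look.py w2
```

```text
clipboard 0.75 centre 292.8 -298.7 size 56.2 47.5 ang 4.19
clipboard 0.67 centre 509.8 -17.1 size 113.3 149.3 ang 89.68
ticket_pad 0.85 centre 506.8 -23.0 size 81.9 33.3 ang 82.86
```

View pics/w2z.png

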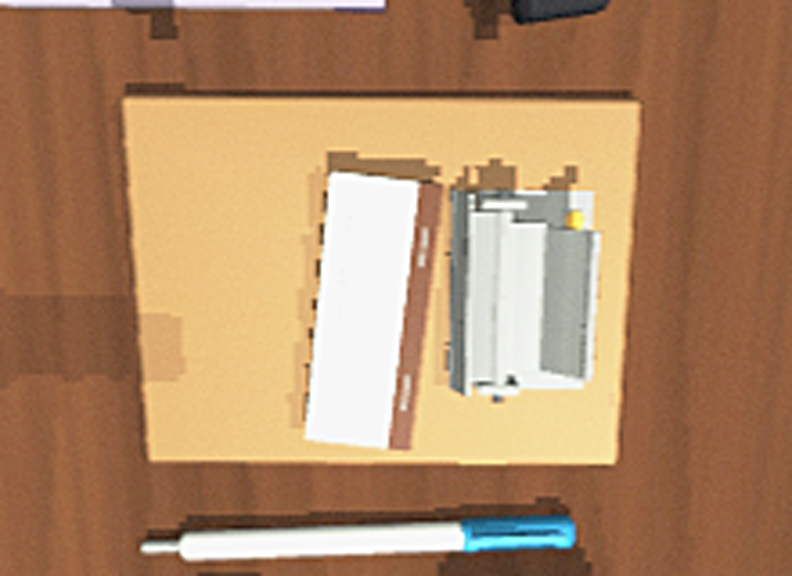

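Fit results: the board centre is (509.8, −17.1) mm with yaw of about −0.3°. The pad centre is about (506.8, −23) and it is turned about −7°. Next I calibrate closure against width and fingertip reach in free air.

Call:
play_rows:
  steps:
    - [0.1,0,0,0,0]
    - [0.1,0,0,0,0]
    - [0.1,0,0,0,0]
    - [0.1,0,0,0,0]
    - [0.1,0,0,0,0]
  newtons: 30

```text
clock: 5.3
position: [0.5205, -0.0394, 0.2348]
ee_rot: [0.5, 0.5, 0.5, -0.5]
contact_force: [0.4, -0.2, -0.3]
width: 0.0767
```

```bash
python3 - <<'E'
from h import *
s=manip.get_state()
m=manip.camera_model("wrist"); p,d=manip.get_image("wrist"); np.savez("g1.npz",p=p,d=d,**m,pos=s['position'],w=s['width']); print(s['width'],s['position'])
cv2.imwrite("pics/g1.png",p[:,:,::-1])
E
```

```text
0.07667105681066827 [ 0.52047509 -0.03938124  0.23484411]
```

Call:
play_rows:
  steps:
    - [0.4,0,0,0,0]
    - [0.4,0,0,0,0]
    - [0.4,0,0,0,0]
    - [0.4,0,0,0,0]
    - [0.4,0,0,0,0]
    - [0.4,0,0,0,0]

```text
clock: 5.95
position: [0.5205, -0.0394, 0.2349]
ee_rot: [0.5, 0.5, 0.5, -0.5]
contact_force: [0.2, -0.1, -0.8]
width: 0.0512
```

```bash
python3 - <<'E'
from h import *
s=manip.get_state()
m=manip.camera_model("wrist"); p,d=manip.get_image("wrist"); np.savez("g2.npz",p=p,d=d,**m,pos=s['position'],w=s['width']); print(s['width'],s['position'])
cv2.imwrite("pics/g2.png",p[:,:,::-1])
for f in ["w1","g1","g2"]:
    g=np.load(f+".npz"); m={k:g[k] for k in ('mtx','R','t')}; d=g['d']
    v,u=np.nonzero(d>0); z=d[v,u]; K=m['mtx']
    C=np.stack([(u-K[0,2])/K[0,0]*z,(v-K[1,2])/K[1,1]*z,z],1); W=(C-m['t'])@m['R']
    pos=manip.get_state()['position'] 
    T=W-pos; # approx: tool x=-z, y=+x, z=-y
    sel=(T[:,2]<-.03)&(T[:,2]>-.09)&(abs(T[:,1])<.02)&(abs(T[:,0])<.07)
    for nm,s2 in (("+",T[:,0]>0),("-",T[:,0]<0)):
        t=T[sel&s2]; 
        if len(t): print(f,nm,len(t),"tipmin",np.sort(t[:,2])[:5].round(4),"x",np.percentile(t[:,0],[1,50,99]).round(4),"y",np.percentile(t[:,1],[1,99]).round(4))
E
```

```text
0.05124920799338932 [ 0.5204759  -0.03935631  0.23490761]
w1 + 1519 tipmin [-0.0593 -0.0591 -0.0589 -0.0586 -0.0583] x [0.0417 0.0423 0.0555] y [-0.012  0.01 ]
w1 - 1518 tipmin [-0.0593 -0.0591 -0.059  -0.0588 -0.0587] x [-0.0566 -0.0434 -0.0428] y [-0.0121  0.0101]
g1 + 1584 tipmin [-0.0627 -0.0626 -0.0624 -0.0622 -0.0621] x [0.0379 0.0384 0.0516] y [-0.011   0.0112]
g1 - 1589 tipmin [-0.063  -0.0629 -0.0625 -0.0625 -0.0624] x [-0.0519 -0.0388 -0.0382] y [-0.011   0.0112]
g2 + 1557 tipmin [-0.07   -0.0694 -0.0684 -0.0684 -0.0682] x [0.0252 0.0262 0.0386] y [-0.0108  0.0112]
g2 - 1561 tipmin [-0.07   -0.0691 -0.0686 -0.0684 -0.0682] x [-0.039  -0.0267 -0.0256] y [-0.0106  0.0111]
```

View pics/g2.png

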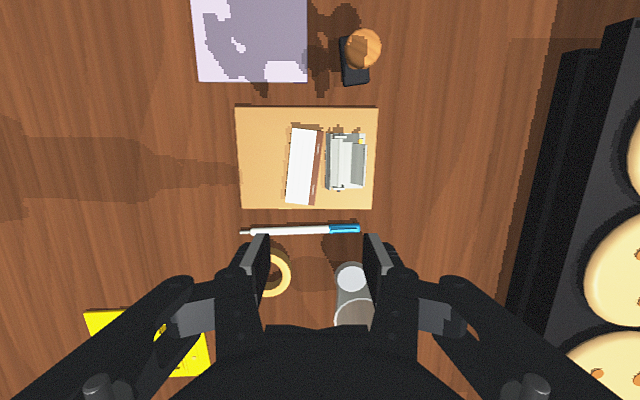

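Measured fingertip reach below the TCP is 63 mm at width 77 mm and about 70 mm at 51 mm. That fits an arc model. Now I move to a hover over the clip.

Call:
play_rows:
  steps:
    - [0.1,0,-0.04,-0.61,0]
    - [0.1,0.7,0,0,0]
    - [0.1,0.7,0,0,0]
    - [0.1,0.7,0,0,0]
    - [0.1,0.4,0,0,0]
    - [0.1,0,0,0,0]
    - [0.1,0,0,0,0]

```text
clock: 6.7
position: [0.5197, -0.0212, 0.1602]
ee_rot: [0.5, 0.5, 0.5, -0.5]
contact_force: [0.7, 0.7, 0.3]
width: 0.0771
```

```bash
python3 look.py w3; python3 - <<'E'
from h import *
m=manip.camera_model("wrist")
for q in ["hinge","stops","jaw","tab","ticket_pad"]:
    for r in manip.mark_of("wrist",q)[:1]: print(q,round(r['conf'],2),w_of(m,r['location']).round(4), proj(m,w_of(m,r['location'])).round(0))
E
```

```text
clipboard 0.95 centre 509.6 -17.2 size 112.4 148.8 ang 89.51
clipboard 0.68 centre 346.2 -223.8 size 44.1 55.2 ang 89.92
ticket_pad 0.93 centre 507.2 -23.5 size 82.9 34.5 ang 83.59
ticket_pad 0.61 centre 552.3 -17.3 size 61.4 45.1 ang 89.98
hinge 0.6 [ 0.546  -0.0192  0.0195] [348. 203.]
stops 0.81 [ 0.5372 -0.0172  0.0093] [337. 197.]
jaw 0.81 [ 0.5327 -0.0208  0.0038] [331. 199.]
tab 0.86 [ 0.5636 -0.0168  0.031 ] [373. 205.]
ticket_pad 0.8 [ 0.505  -0.0221  0.0039] [299. 201.]
```

View pics/w3.png

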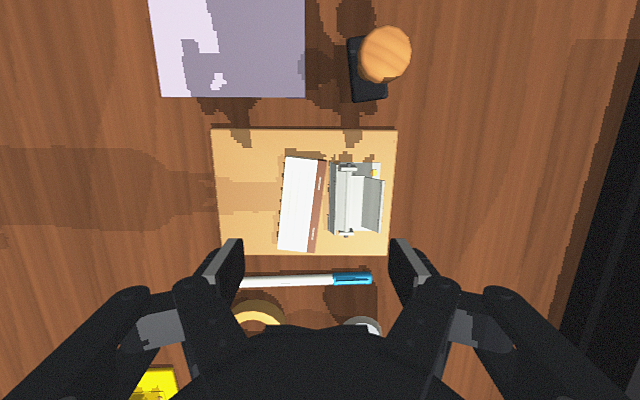

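The hover view agrees with the earlier fit: board (509.6, −17.2), pad (507, −23). I descend to just above the tab and then press.

Call:
play_rows:
  steps:
    - [0.1,0.7,0,0,0]
    - [0.1,0.7,0,0,0]
    - [0.1,0.5,0,0,0]
    - [0.1,0,0,0,0]
    - [0.1,0,0,0,0]

```text
clock: 7.6
position: [0.5195, -0.0211, 0.1031]
ee_rot: [0.5, 0.5, 0.5, -0.5]
contact_force: [0.2, -0.3, -0.3]
width: 0.0765
```

Call:
play_rows:
  steps:
    - [0.1,0.15,0,0,0]
    - [0.1,0.15,0,0,0]
    - [0.1,0.15,0,0,0]
    - [0.1,0,0,0,0]
    - [0.1,0,0,0,0]

```text
clock: 8.1
position: [0.5194, -0.0211, 0.0897]
ee_rot: [0.5, 0.5, 0.5, -0.5]
contact_force: [-1.6, -0.2, 3.4]
width: 0.0764
```

```bash
python3 look.py w4; python3 -c "
from h import *
s=manip.get_state(); print(s['position'],s['contact_force'],s['moment'],s['width'])
import cv2; p=cv2.imread('pics/w4.png'); cv2.imwrite('pics/w4z.png',cv2.resize(p[150:380,180:460],None,fx=2.5,fy=2.5))"
```

```text
clipboard 0.60 centre 509.4 -16.7 size 112.7 149.3 ang 89.28
ticket_pad 0.66 centre 507.1 -22.7 size 82.3 32.3 ang 82.99
[ 0.51933479 -0.02113639  0.08969718] [-0.59268494 -0.09528715  3.71612852] [-0.03859053  0.01474956 -0.00585445] 0.07703222175608265
```

View pics/w4z.png

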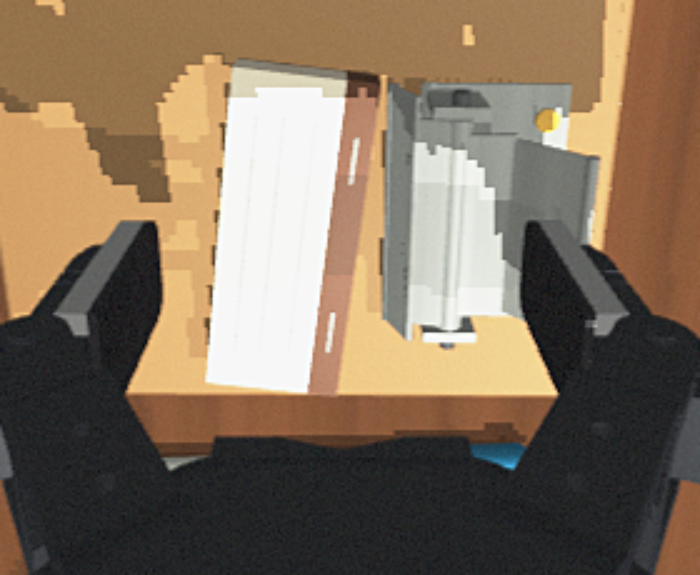

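The right finger is on the tab with about 3.7 N. The left finger stands behind the pad with clearance. I keep pressing.

Call:
play_rows:
  steps:
    - [0.1,0.1,0,0,0]
    - [0.1,0.1,0,0,0]
    - [0.1,0.1,0,0,0]
    - [0.1,0.1,0,0,0]
    - [0.1,0,0,0,0]

```text
clock: 8.75
position: [0.5211, -0.0212, 0.0779]
ee_rot: [0.501, 0.501, 0.499, -0.499]
contact_force: [1.4, 1.2, 7.4]
width: 0.0769
```

Call:
play_rows:
  steps:
    - [0.1,0.1,0,0,0]
    - [0.1,0,0,0,0]
    - [0.1,0,0,0,0]

```text
clock: 9.05
position: [0.5207, -0.0212, 0.0752]
ee_rot: [0.501, 0.501, 0.499, -0.499]
contact_force: [0.1, -0.3, 8.4]
width: 0.0768
```

```bash
python3 look.py w5; python3 -c "
from h import *
s=manip.get_state(); print(s['position'],s['contact_force'],s['moment'],s['width'])
import cv2; p=cv2.imread('pics/w5.png'); cv2.imwrite('pics/w5z.png',cv2.resize(p[150:380,180:460],None,fx=2.5,fy=2.5))"
```

```text
clipboard 0.60 centre 509.6 -16.4 size 111.6 149.4 ang 89.78
ticket_pad 0.80 centre 507.1 -22.7 size 83.4 32.6 ang 83.04
[ 0.52069961 -0.02116936  0.07527447] [-0.93510467  0.18186284  7.65853523] [ 0.08268776 -0.3236825   0.05122091] 0.07674374676439472
```

View pics/w5z.png

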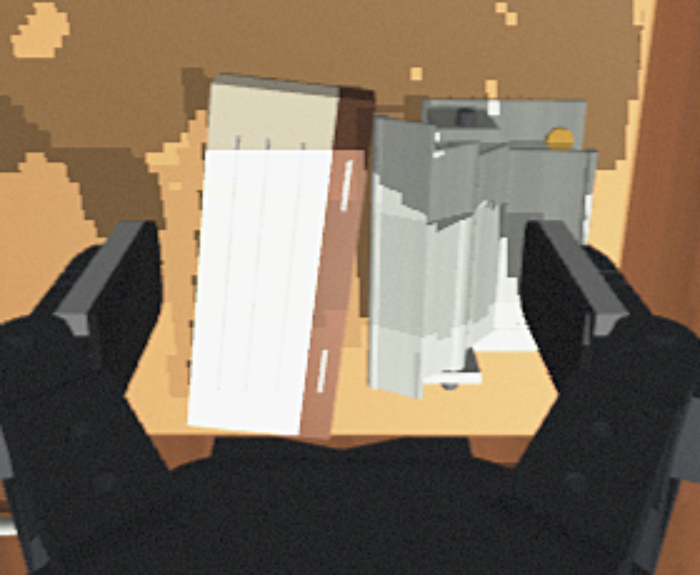

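Call:
play_rows:
  steps:
    - [0.1,0.04,0,0,0]
    - [0.12,-0.02,0.028,0,0]
    - [0.14,-0.02,0.028,0,0]
    - [0.16,-0.019,0.028,0,0]
    - [0.18,-0.019,0.028,0,0]
    - [0.18,0,0,0,0]
    - [0.18,0,0,0,0]

```text
clock: 9.9
position: [0.5239, -0.0212, 0.0766]
ee_rot: [0.501, 0.501, 0.499, -0.499]
contact_force: [-0.8, 0.9, 8.9]
width: 0.0697
```

```bash
python3 look.py w6; python3 -c "
from h import *
s=manip.get_state(); print(s['position'],s['contact_force'],s['moment'],s['width'])
import cv2; p=cv2.imread('pics/w6.png'); cv2.imwrite('pics/w6z.png',cv2.resize(p[150:380,180:460],None,fx=2.5,fy=2.5))"
```

```text
clipboard 0.59 centre 509.2 -16.5 size 112.7 149.0 ang 89.16
ticket_pad 0.83 centre 506.9 -23.0 size 83.3 33.2 ang 83.12
[ 0.52387322 -0.02115855  0.0765535 ] [-1.01995913  0.47565433 10.2337379 ] [ 0.12817088 -0.20644062  0.00371208] 0.07007173052013164
```

View pics/w6z.png

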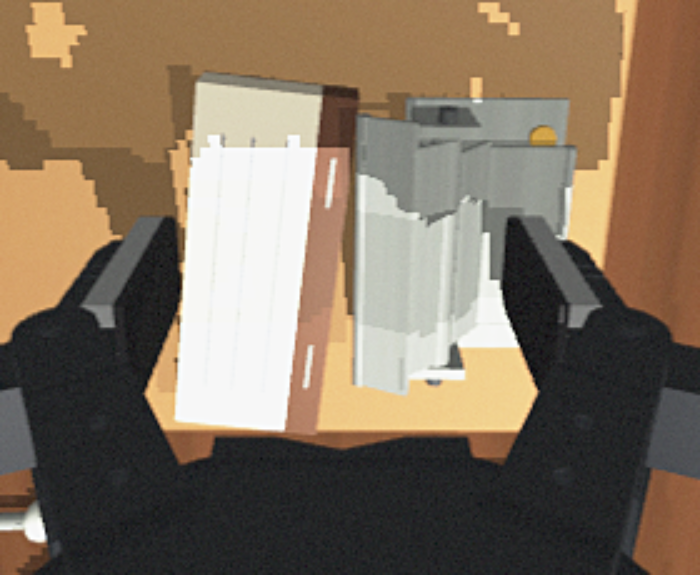

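The jaw is open and held at about 9–10 N. The left finger is about to touch the pad's plain edge, so I start the push.

Call:
play_rows:
  steps:
    - [0.2,-0.018,0.028,0,0]
    - [0.22,-0.018,0.028,0,0]
    - [0.24,-0.017,0.028,0,0]
    - [0.26,-0.016,0.028,0,0]
    - [0.28,-0.016,0.028,0,0]
    - [0.28,0,0,0,0]
    - [0.28,0,0,0,0]

```text
clock: 10.75
position: [0.5282, -0.0212, 0.0791]
ee_rot: [0.501, 0.501, 0.499, -0.499]
contact_force: [0.2, 1.8, 9.4]
width: 0.0613
```

```bash
python3 look.py w7; python3 -c "
from h import *
s=manip.get_state(); print(s['position'],s['contact_force'],s['moment'],s['width'])
import cv2; p=cv2.imread('pics/w7.png'); cv2.imwrite('pics/w7z.png',cv2.resize(p[150:380,180:460],None,fx=2.5,fy=2.5))"
```

```text
clipboard 0.87 centre 509.4 -16.5 size 111.8 149.3 ang 89.33
clipboard 0.32 centre 455.2 80.1 size 37.3 113.3 ang 90.0
ticket_pad 0.69 centre 514.3 -22.1 size 82.9 32.5 ang 87.22
[ 0.52821419 -0.02115952  0.07910846] [-0.30293177  0.13926173  8.97270456] [ 0.12544225 -0.32926779 -0.00129526] 0.061288835619144694
```

View pics/w7z.png

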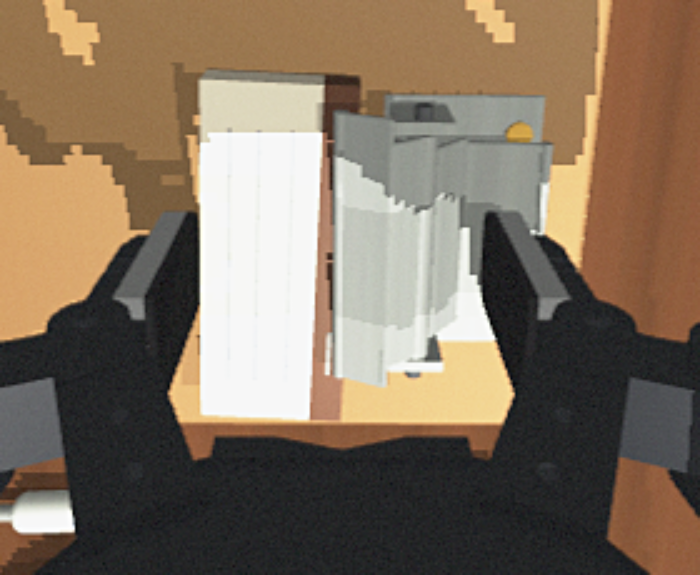

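The pad has straightened and its bound edge is going under the open jaw. I continue the push.

Call:
play_rows:
  steps:
    - [0.3,-0.015,0.028,0,0]
    - [0.32,-0.014,0.028,0,0]
    - [0.34,-0.014,0.028,0,0]
    - [0.36,-0.013,0.028,0,0]
    - [0.38,-0.012,0.028,0,0]
    - [0.38,0,0,0,0]
    - [0.38,0,0,0,0]

```text
clock: 11.6
position: [0.5325, -0.0212, 0.0811]
ee_rot: [0.501, 0.501, 0.499, -0.499]
contact_force: [-0.5, 1.1, 9.5]
width: 0.0528
```

```bash
python3 look.py w8; python3 -c "
from h import *
s=manip.get_state(); print(s['position'],s['contact_force'],s['moment'],s['width'])
import cv2; p=cv2.imread('pics/w8.png'); cv2.imwrite('pics/w8z.png',cv2.resize(p[150:380,180:460],None,fx=2.5,fy=2.5))"
```

```text
clipboard 0.87 centre 509.5 -16.5 size 111.2 149.1 ang 89.78
ticket_pad 0.76 centre 522.3 -21.5 size 31.5 81.9 ang 0.17
[ 0.53249316 -0.02117327  0.08114022] [-0.18705682  0.87218889  9.0454306 ] [ 0.107079   -0.26557643 -0.02963894] 0.0526568957255161
```

View pics/w8z.png

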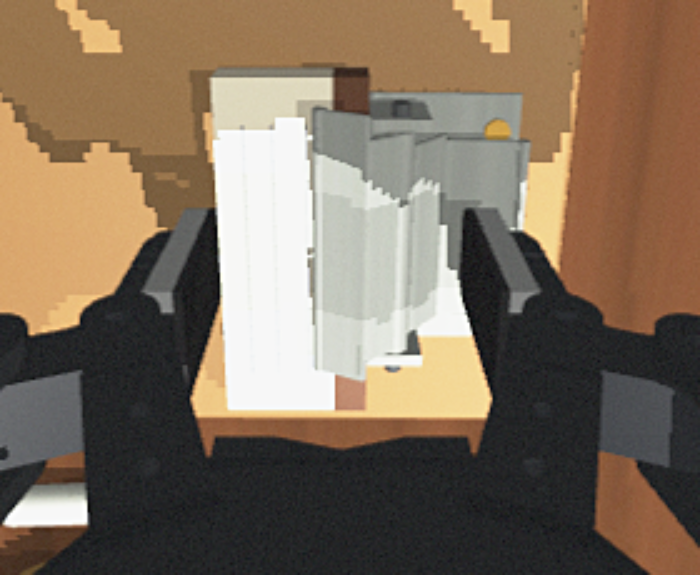

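Call:
play_rows:
  steps:
    - [0.39,-0.006,0.014,0,0]
    - [0.4,-0.006,0.014,0,0]
    - [0.4,0,0,0,0]
    - [0.4,0,0,0,0]

```text
clock: 12.15
position: [0.5324, -0.0211, 0.0813]
ee_rot: [0.5, 0.5, 0.5, -0.5]
contact_force: [-1.3, -0.1, 10.6]
width: 0.0511
```

Call:
play_rows:
  steps:
    - [0.41,-0.006,0.014,0,0]
    - [0.42,-0.006,0.014,0,0]
    - [0.42,0,0,0,0]
    - [0.42,0,0,0,0]

```text
clock: 12.55
position: [0.5319, -0.021, 0.0816]
ee_rot: [0.5, 0.5, 0.5, -0.5]
contact_force: [-4.7, -0.2, 12.7]
width: 0.0495
```

```bash
python3 look.py w9; python3 -c "
from h import *
s=manip.get_state(); print(s['position'],s['contact_force'],s['moment'],s['width'])
import cv2; p=cv2.imread('pics/w9.png'); cv2.imwrite('pics/w9z.png',cv2.resize(p[150:380,180:460],None,fx=2.5,fy=2.5))"
```

```text
clipboard 0.71 centre 509.3 -16.5 size 112.1 149.4 ang 89.39
ticket_pad 0.80 centre 522.3 -21.5 size 82.1 32.7 ang 89.56
[ 0.53186028 -0.02100655  0.08155269] [-3.33359519 -0.19666233 11.23956808] [ 0.00994207  0.52342136 -0.0087877 ] 0.05008082612290673
```

View pics/w9z.png

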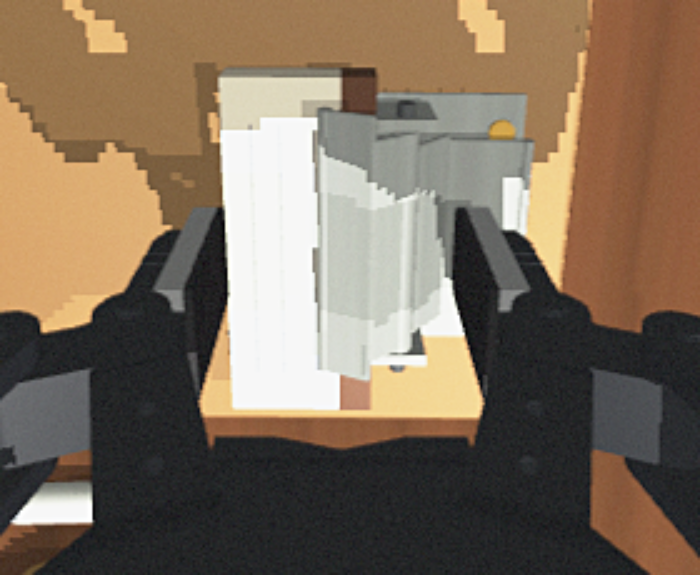

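The pad has stopped, the arm is being pushed back in x, and Fx is about −4 N, so the pad is against the stops. I push a little harder to seat it squarely.

Call:
play_rows:
  steps:
    - [0.42,0,0.05,0,0]
    - [0.42,0,0.05,0,0]
    - [0.42,0,0,0,0]
    - [0.42,0,0,0,0]
    - [0.42,0,0,0,0]

```text
clock: 13.2
position: [0.5323, -0.021, 0.0813]
ee_rot: [0.498, 0.498, 0.502, -0.502]
contact_force: [-8.6, -0.5, 15.8]
width: 0.0498
```

```bash
python3 look.py w10; python3 -c "
from h import *
s=manip.get_state(); print(s['position'],s['contact_force'],s['moment'],s['width'],s['clock'])"
```

```text
clipboard 0.70 centre 509.5 -16.9 size 112.4 149.9 ang 89.48
clipboard 0.21 centre 550.1 -26.4 size 69.4 48.1 ang 89.5
ticket_pad 0.70 centre 522.4 -21.8 size 82.7 32.2 ang 89.91
[ 0.53229252 -0.02099732  0.08134133] [-8.82408776 -1.53363939 16.01105102] [-0.20365644  1.27356852 -0.05522556] 0.049566776091197653 13.35
```

The pad is firmly blocked: 3 mm commanded gave 0.4 mm of motion, with Fx about −9 N. The finger face is at clipboard x ≈ −2.0, which is exactly home. I ease the push to a light contact so that lifting does not drag the pad.

Call:
play_rows:
  steps:
    - [0.41,0,-0.06,0,0]
    - [0.41,0,-0.05,0,0]
    - [0.41,0,0,0,0]
    - [0.41,0,0,0,0]

```text
clock: 13.75
position: [0.5318, -0.021, 0.0816]
ee_rot: [0.5, 0.5, 0.5, -0.5]
contact_force: [-3.8, -0.4, 11.1]
width: 0.0509
```

Call:
play_rows:
  steps:
    - [0.4,0,-0.04,0,0]
    - [0.4,0,0,0,0]
    - [0.4,0,0,0,0]

```text
clock: 14.05
position: [0.5314, -0.021, 0.0817]
ee_rot: [0.5, 0.5, 0.5, -0.5]
contact_force: [-2.3, 1.2, 10.8]
width: 0.0514
```

```bash
python3 look.py w11; python3 -c "
from h import *
s=manip.get_state(); print(s['position'],s['contact_force'],s['moment'],s['width'],s['clock'])
import cv2; p=cv2.imread('pics/w11.png'); cv2.imwrite('pics/w11z.png',cv2.resize(p[150:380,180:460],None,fx=2.5,fy=2.5))"
```

```text
clipboard 0.89 centre 509.3 -16.8 size 111.6 148.9 ang 89.32
ticket_pad 0.90 centre 522.4 -21.3 size 82.7 32.3 ang 89.61
[ 0.53136885 -0.0210302   0.08169039] [-2.81791434  0.56209387  9.59361562] [ 0.06022044  0.0890959  -0.01348984] 0.050815579120174675 14.2
```

View pics/w11z.png

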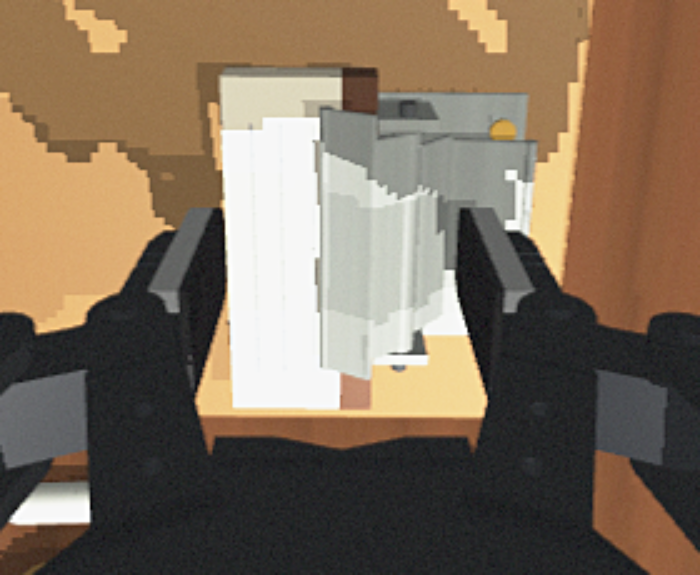

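Contact is now light and the pad has not moved. I lift straight up to release the clip.

Call:
play_rows:
  steps:
    - [0.4,-0.06,0,0,0]
    - [0.4,-0.06,0,0,0]
    - [0.4,-0.06,0,0,0]
    - [0.4,-0.08,0,0,0]
    - [0.4,-0.1,0,0,0]
    - [0.4,-0.2,0,0,0]
    - [0.4,-0.4,0,0,0]
    - [0.4,-0.6,0,0,0]
    - [0.4,-0.8,0,0,0]
    - [0.4,-0.8,0,0,0]
    - [0.4,-0.8,0,0,0]
    - [0.4,0,0,0,0]
    - [0.4,0,0,0,0]

```text
clock: 15.5
position: [0.5313, -0.0211, 0.2004]
ee_rot: [0.5, 0.5, 0.5, -0.5]
contact_force: [-0.1, 0.0, -0.1]
width: 0.0514
```

```bash
python3 look.py w12; python3 - <<'E'
from h import *
s=manip.get_state(); print(s['position'],s['contact_force'],s['width'],s['clock'])
m=manip.camera_model("wrist")
for q in ["hinge","stops","jaw","tab","ticket_pad"]:
    for r in manip.mark_of("wrist",q)[:1]: print(q,round(r['conf'],2),w_of(m,r['location']).round(4))
p=cv2.imread('pics/w12.png'); cv2.imwrite('pics/w12z.png',cv2.resize(p[90:300,190:470],None,fx=2.8,fy=2.8))
E
```

```text
clipboard 0.92 centre 510.1 -17.0 size 112.8 149.8 ang 89.42
clipboard 0.78 centre 356.2 -273.1 size 80.9 24.4 ang 53.84
ticket_pad 0.92 centre 522.0 -21.6 size 81.0 31.8 ang 88.91
ticket_pad 0.44 centre 564.7 -154.7 size 43.1 43.8 ang 2.06
[ 0.53040039 -0.02096282  0.19862915] [ 0.82801564 -0.84230859  0.09625735] 0.051580314359474196 15.65
hinge 0.94 [ 0.3276 -0.2661  0.0152]
stops 0.87 [ 0.3265 -0.262   0.0068]
jaw 0.67 [ 0.5289 -0.0205  0.0097]
tab 0.68 [ 0.5609 -0.0204  0.016 ]
ticket_pad 0.97 [ 0.5179 -0.0225  0.0029]
```

View pics/w12z.png

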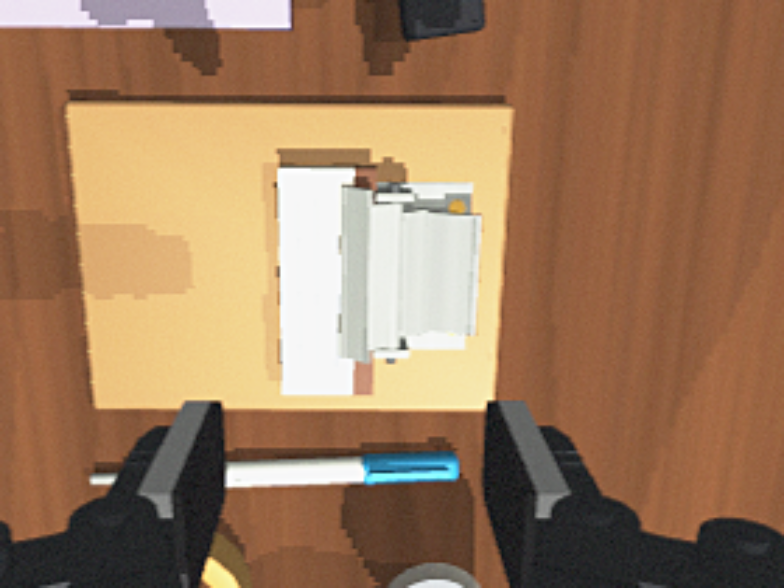

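The jaw has closed on the pad, which looks square, and the robot is clear. I check the edges at subpixel level before handing in.

```bash
cat > edge.py <<'E'
from h import *
def run(n):
    g=np.load(n+".npz"); m={k:g[k] for k in('mtx','R','t')}; p=g['p'].astype(float)
    def edge(X0,Y,z,ch,sgn,half=0.006):
        xs=np.arange(-half,half,0.0002); pts=np.array([proj(m,[X0+x,Y,z]) for x in xs]).astype(np.float32)
        v=cv2.remap(ch.astype(np.float32),pts[:,0].reshape(1,-1),pts[:,1].reshape(1,-1),cv2.INTER_LINEAR)[0]
        gr=np.gradient(cv2.GaussianBlur(v.reshape(1,-1),(9,1),2)[0])*sgn; i=gr.argmax(); return X0+xs[i]
    B=p[:,:,2]
    f=lambda name,X0,ys,z,ch,s:(lambda e:print(n,name,"mean x %.4f"%np.median(e),"slope deg %.2f"%np.degrees(np.polyfit(ys,e,1)[0]),(np.array(e)*1000).round(1)[::3]))([edge(X0,y,z,ch,s) for y in ys])
    ys=np.arange(-.055,.015,.005)
    f("plain",.5075,ys,.015,B,1)
    f("board-",.4346,np.arange(-.065,.035,.005),.006,p[:,:,1],1)
    f("board+",.5846,np.arange(-.065,.035,.005),.006,p[:,:,1],-1)
    yb=np.array([-.058,-.056,-.054,-.052]); f("bound low",.5396,yb,.015,B,1); f("bound low r",.5396,yb,.015,p[:,:,0],1)
    yt=np.array([.011,.013,.015,.017]); f("bound hi r",.5396,yt,.015,p[:,:,0],1)
import sys
run(sys.argv[1])
E
python3 edge.py w12
```

```text
w12 plain mean x 0.5057 slope deg 0.42 [505.7 505.3 505.7 505.7 505.7]
w12 board- mean x 0.4350 slope deg 0.46 [434.6 434.6 435.2 435.  434.8 435.4 435.4]
w12 board+ mean x 0.5834 slope deg 0.54 [583.2 583.2 583.2 583.8 583.8 584.2 584.2]
w12 bound low mean x 0.5381 slope deg -0.00 [538.2 538.2]
w12 bound low r mean x 0.5377 slope deg -2.29 [537.8 537.6]
w12 bound hi r mean x 0.5388 slope deg -26.93 [543.8 541. ]
```

```bash
for n in w10 w11; do python3 edge.py $n; done; python3 look.py w13; python3 edge.py w13; python3 -c "
from h import *
g=np.load('w10.npz');print(-g['R'].T@g['t']); g=np.load('w13.npz');print(-g['R'].T@g['t']);print(manip.get_state()['position'])"
```

```text
w10 plain mean x 0.5061 slope deg 0.52 [505.7 505.7 506.3 506.1 506.7]
w10 board- mean x 0.4352 slope deg -0.51 [439.6 434.4 435.  435.2 435.2 435.4 435.6]
w10 board+ mean x 0.5834 slope deg -0.33 [589.4 585.  583.4 583.4 583.4 583.8 583.4]
w10 bound low mean x 0.5383 slope deg 34.95 [538.4 543.8]
w10 bound low r mean x 0.5382 slope deg 59.59 [538.  544.8]
w10 bound hi r mean x 0.5388 slope deg -45.26 [544.  538.8]
w11 plain mean x 0.5057 slope deg 0.56 [505.5 505.9 505.7 505.7 506.1]
w11 board- mean x 0.4352 slope deg 1.20 [434.2 437.2 435.  435.2 435.2 435.4 435.6]
w11 board+ mean x 0.5836 slope deg -2.24 [587.4 589.4 583.6 583.4 583.4 583.6 584.4]
w11 bound low mean x 0.5380 slope deg 41.25 [538. 544.]
w11 bound low r mean x 0.5378 slope deg -2.86 [537.8 537.4]
w11 bound hi r mean x 0.5386 slope deg -46.41 [544.  538.6]
clipboard 0.79 centre 509.4 -17.0 size 111.7 149.9 ang 89.5
clipboard 0.69 centre 355.1 -271.8 size 81.6 24.9 ang 52.4
ticket_pad 0.79 centre 522.6 -21.6 size 81.2 31.7 ang 89.74
ticket_pad 0.59 centre 550.7 -19.0 size 61.1 46.4 ang 89.81
w13 plain mean x 0.5057 slope deg 0.52 [505.3 505.5 505.9 505.5 505.9]
w13 board- mean x 0.4351 slope deg 0.48 [434.8 434.8 434.8 435.2 435.  435.2 435.4]
w13 board+ mean x 0.5836 slope deg 0.52 [583.2 583.4 583.  583.4 583.6 583.6 584. ]
w13 bound low mean x 0.5379 slope deg 1.15 [537.8 538. ]
w13 bound low r mean x 0.5378 slope deg -0.57 [537.8 537.8]
w13 bound hi r mean x 0.5385 slope deg -27.50 [543.8 540.8]
[0.5323385  0.05047283 0.15163893]
[0.53065748 0.05040937 0.26926238]
[ 0.53118387 -0.02108748  0.19933332]
```

Everything is square: pad slope about 0.5° against the board's 0.5°. However, the bound edge measures about 1.3 mm short of nominal relative to the board's outline. I check this against the clip's own lugs before deciding.

```bash
python3 - <<'E'
from h import *
g=np.load("w13.npz"); m={k:g[k] for k in('mtx','R','t')}; p=g['p']
print("lug px",proj(m,[.5446,.010,.021]),proj(m,[.5446,-.044,.021]))
cv2.imwrite("pics/w13c.png",cv2.resize(p[135:235,270:370,::-1],None,fx=6,fy=6,interpolation=cv2.INTER_CUBIC))
# depth slice along x at several y
d=g['d']; v,u=np.mgrid[0:400,0:640]; K=m['mtx']; C=np.stack([(u-K[0,2])/K[0,0]*d,(v-K[1,2])/K[1,1]*d,d],-1); W=(C-m['t'])@m['R']
for row in [152,155,158,160,190,215,218,222,226]:
    s=slice(284,364,2); print(row,"y%.0f"%(W[row,330,1]*1000)); print(np.round(W[row,s,0]*1000).astype(int).tolist()); print(np.round(W[row,s,2]*1000).astype(int).tolist())
E
```

```text
lug px [331.82533239 159.8164876 ] [330.92948846 215.99717848]
152 y15
[500, 502, 504, 506, 508, 510, 512, 514, 516, 518, 519, 521, 523, 525, 527, 529, 530, 532, 534, 536, 538, 540, 542, 544, 545, 547, 549, 551, 553, 555, 557, 559, 561, 563, 565, 566, 568, 570, 572, 574]
[7, 8, 6, 7, 15, 16, 16, 14, 16, 15, 15, 15, 16, 15, 16, 16, 16, 16, 15, 15, 16, 6, 7, 5, 6, 8, 6, 6, 6, 6, 7, 6, 6, 6, 5, 7, 5, 6, 6, 6]
155 y12
[500, 502, 504, 506, 508, 510, 512, 514, 516, 518, 519, 521, 523, 525, 527, 528, 530, 532, 534, 536, 538, 540, 542, 544, 545, 547, 549, 551, 553, 555, 557, 559, 560, 563, 565, 566, 568, 570, 572, 574]
[5, 6, 6, 5, 15, 15, 14, 15, 16, 16, 16, 16, 15, 16, 15, 15, 16, 15, 16, 15, 15, 6, 6, 8, 8, 7, 7, 6, 7, 6, 7, 7, 8, 6, 6, 7, 6, 5, 7, 5]
158 y11
[500, 502, 504, 506, 508, 510, 512, 514, 516, 517, 519, 521, 523, 525, 527, 529, 530, 532, 534, 536, 537, 540, 541, 543, 545, 547, 549, 551, 553, 555, 557, 559, 561, 562, 564, 566, 568, 570, 572, 574]
[7, 5, 5, 7, 15, 16, 16, 15, 16, 16, 16, 16, 17, 16, 14, 19, 18, 20, 22, 24, 23, 15, 14, 17, 18, 13, 14, 13, 8, 8, 8, 6, 8, 9, 8, 7, 7
[... 1430 characters left out ...]
, 7]
222 y-56
[498, 500, 502, 504, 507, 509, 511, 513, 515, 516, 518, 520, 522, 524, 526, 528, 530, 532, 534, 536, 538, 541, 543, 545, 547, 549, 551, 553, 555, 557, 559, 561, 563, 565, 567, 569, 571, 573, 575, 577]
[7, 7, 7, 5, 15, 16, 14, 15, 15, 14, 15, 14, 15, 15, 16, 16, 14, 17, 16, 14, 16, 5, 7, 6, 7, 7, 5, 6, 5, 7, 5, 7, 6, 8, 7, 7, 6, 7, 6, 7]
226 y-61
[497, 500, 502, 504, 507, 509, 510, 513, 514, 516, 518, 520, 522, 524, 526, 528, 530, 532, 534, 536, 538, 541, 543, 545, 547, 549, 551, 553, 555, 557, 559, 561, 563, 565, 567, 569, 571, 573, 575, 577]
[6, 6, 6, 6, 15, 15, 14, 15, 15, 15, 15, 15, 16, 15, 15, 15, 16, 16, 15, 15, 16, 6, 7, 6, 6, 7, 6, 6, 5, 6, 6, 6, 7, 6, 6, 6, 5, 7, 7, 6]
```

View pics/w13c.png

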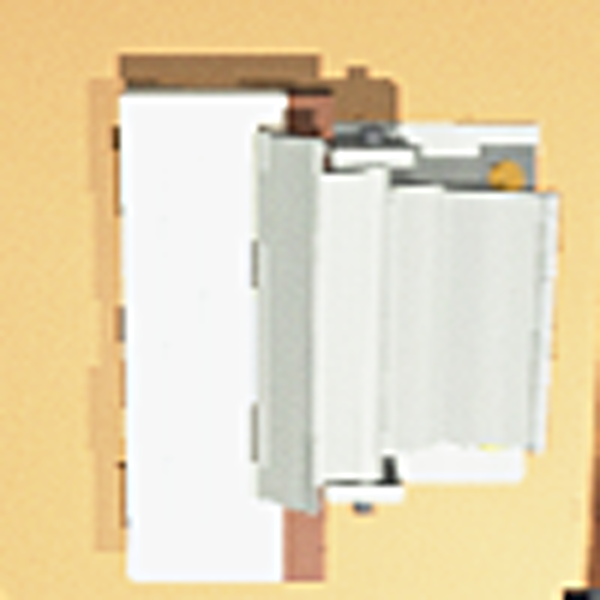

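```bash
python3 - <<'E'
from h import *
for n in ["w12","w13","w10","w11"]:
    g=np.load(n+".npz"); m={k:g[k] for k in('mtx','R','t')}; d=g['d']
    def trans(Y,z,x0,thr,up):
        # scan x at top height z; find pixel transition in depth->height map
        K=m['mtx']
        pts=[(x,proj(m,[x,Y,z])) for x in np.arange(x0-.008,x0+.008,.0002)]
        hs=[]
        for x,(u,v) in pts:
            ui,vi=int(round(u)),int(round(v)); dd=d[vi,ui]; c=np.array([(ui-K[0,2])/K[0,0]*dd,(vi-K[1,2])/K[1,1]*dd,dd]); hs.append((m['R'].T@(c-m['t']))[2])
        hs=np.array(hs)>thr
        # transition by count
        k=hs.sum() if not up else len(hs)-hs.sum()
        return x0-.008+.0002*k
    for nm,ys,z,x0,thr,up in [("plain",np.arange(-.055,.016,.001),.015,.5075,.0105,True),("boundlo",np.arange(-.060,-.049,.001),.015,.5396,.0105,False),("boundhi",np.arange(.0135,.018,.0005),.015,.5396,.0105,False),("b-",np.arange(-.06,.03,.001),.006,.4346,.003,True),("b+",np.arange(-.06,.03,.001),.006,.5846,.003,False)]:
        e=[trans(y,z,x0,thr,up) for y in ys]; print(n,nm,"%.2f +- %.2f"%(np.mean(e)*1000,np.std(e)*1000/np.sqrt(len(e))))
E
```

```text
w12 plain 506.54 +- 0.05
w12 boundlo 539.20 +- 0.33
w12 boundhi 539.38 +- 0.19
w12 b- 435.34 +- 0.04
w12 b+ 584.42 +- 0.05
w13 plain 506.62 +- 0.04
w13 boundlo 539.33 +- 0.23
w13 boundhi 539.20 +- 0.00
w13 b- 435.33 +- 0.04
w13 b+ 584.41 +- 0.05
w10 plain 503.21 +- 0.38
w10 boundlo 540.15 +- 0.80
w10 boundhi 538.84 +- 0.04
w10 b- 434.74 +- 0.22
w10 b+ 586.10 +- 0.37
w11 plain 503.57 +- 0.35
w11 boundlo 539.87 +- 0.85
w11 boundhi 539.18 +- 0.09
w11 b- 434.60 +- 0.24
w11 b+ 586.12 +- 0.39
```

Depth puts the bound edge at clipboard x ≈ 29.3 at both ends, against a nominal 30. That is within calibration error, the edge is square, and the pad was solidly blocked under the 9 N push. Other objects have to be unmoved too, so I take one last look and then hand in.

```bash
python3 - <<'E'
from h import *
p,d=manip.get_image("top"); cv2.imwrite("pics/top1.png",p[:,:,::-1])
a=cv2.imread("pics/top0.png").astype(int); b=p[:,:,::-1].astype(int)
D=abs(a-b).max(2)
for n,(u,v,r) in dict(pen=(337,190,25),tape=(356,203,14),stamp=(274,167,10),book=(268,202,20),red=(233,133,28),tin=(148,208,20)).items(): print(n,np.mean(D[v-r:v+r,u-r:u+r]>60).round(3))
E
```

```text
pen 0.254
tape 0.0
stamp 0.402
book 0.148
red 0.0
tin 0.0
```

View pics/top1.png

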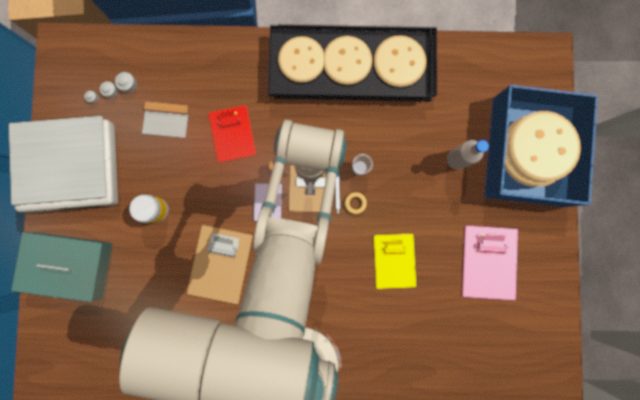

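The arm covers part of the board, the book and the stamp, which accounts for the pixel differences there. The pen, stamp and book stood in their places in the last wrist view, and everything else is unmoved. I hand in.

```bash
python3 -c "
from rig import manip
print(manip.get_state()['clock']); print(manip.sign_off())"
```

```text
16.1
the job is handed in; nothing more can be done
None
```

The ticket pad is loaded in the small tan clipboard with the jaw closed on it. The job was handed in at 16.1 s with the gripper about 0.13 m above the board, touching nothing.

- **What I did:** I pressed the thumb tab down with one fingertip at about 9–10 N. While it was held I closed the gripper so the other finger pushed the pad under the open jaw. I seated it with a 9 N push, eased off and lifted straight up.
- **Square and blocked:** The pad lies at the same angle as the board, both about 0.5°. It was solidly blocked under the push: 3 mm commanded moved the arm only 0.4 mm.
- **Jaw and forces:** The last wrist view shows the jaw resting on the pad. The highest force I read at the wrist was about 18 N.
- **Check that disagreed:** The final camera measurements put the bound edge 0.6–1.3 mm short of the nominal stop line. The fingertip position during the push put it right at home. I took the gap as within calibration error, because the stops are hidden under the clip and could not be seen directly.
- **Pad off-centre:** The pad sits about 5 mm to the −y side of the clip's centre. It started about 6 mm off, and I did not correct that.
- **Other objects:** In the last top view the arm hid part of the pen, book and stamp. The tape, tin and red clipboard showed no change. In the last wrist views the pen, book and stamp stood in their places, judged by eye.

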